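# Hold the curing-box flap at its set angle

## Task

The marker pen is standing in the socket on the flap of the grey curing box: with the flap still shut, take the pen out, stand it in the blue bench cup and let go of it. Then take the flap by its black handle, swing it up until it lies in line with the red setting arm at the side of the box, and finish while still holding it there (it falls shut by itself), so that the glued plaque inside can be inspected. Leave the setting arm and the things lying around as they are.

Things in the scene. Friction and masses are not known exactly. Their poses are not given: they have to be found in the camera images.
- marker_mid (a point): middle (half length, on the axis) of a black marker pen with a red cap, 130 mm long, 14 mm thick, 20 g, loose. It starts upright, cap up, in the flap's socket, with about 97 mm of it standing out above the socket's mouth. Its long axis is this point's y axis.
- cup_mouth (a point): centre of the mouth of the blue bench cup, 85 mm above the worktop. Round, outside diameter 45 mm (foot 72 mm), inside diameter 37 mm, inner floor 6 mm above the worktop (79 mm deep); fixed to the worktop. The pen stands in it leaning a little, with its middle about 70 mm above the worktop.
- flap_socket (a point): centre of the mouth of the black marker socket that stands on the flap: inside diameter about 19 mm, 32 mm deep, 35 mm high above the flap's top face.
- flap_hinge (a point): point on the flap's hinge axis, at the middle of the box's width and 93 mm above the worktop. It turns with the flap: x points along the flap from the handle edge to the hinge, y along the hinge axis, z out of the flap's top face. With the flap shut its yaw is the yaw of the box. The box is fixed to the worktop, 170 mm deep (x), 190 mm wide (y), 90 mm high, its hinge at the far edge; the flap closes its top and is 6 mm thick.
- handle_mid (a point): middle of the flap's handle bar: a black round bar 11 mm thick, 80 mm long, parallel to the hinge axis, on two stalks at its ends, its axis 36 mm above the flap's top face. With the flap shut it is 132 mm above the worktop, 150 mm before the hinge axis and 39 mm above this axis's point. Turning about the hinge, it describes an arc.
- flap: the flap as a whole: aluminium sheet, handle and marker socket; origin on the hinge axis, 3 mm below point flap_hinge, same axes.
- flap_angle (a joint): angle of the flap, rad: 0 shut (level), growing as the handle edge swings up, stop at 1.4. Flap and handle weigh about 0.46 kg; the hinge is free, the flap falls shut when let go.
- set_angle (a joint): angle of the red setting arm, rad, counted as for the flap: the flap is in line with the arm when both values are equal. Set between 0.45 and 0.95; stiff in its joint; it is the mark and is not to be moved.
- set_arm_tip (a point): near the free end of the red setting arm, a 155 mm long, 7 mm high red bar that turns on the flap's hinge axis beside the left wall of the box, in front of an aluminium arc with tick marks; the point is 150 mm from the hinge axis, on the arm's centre line; x points along the arm to the hinge. The arc rises to about 235 mm above the worktop, 107 mm left of the middle of the flap.
- masking_tape: roll of masking tape lying flat, 91 mm across, 19 mm high; bystander. Origin: centre of its underside.
- eraser: blue and white eraser, 23x44x12 mm; bystander. Origin: centre of its underside.
- glue: squeeze bottle of glue with a yellow nozzle, 38 mm across, 119 mm high, standing; bystander. Origin: centre of its underside.
- carton: small blue carton, 70x110x24 mm; bystander. Origin: centre of its underside.

How it is judged:
By the outcome, as a careful person would: the job done as asked, in the order asked, and still so for the second after the job is handed in, while the arm keeps its last pose, push and grip.
It also fails if it takes over 54 s, if anything falls off the work surface, if the arm or the gripper's body presses on something with over 40 N, if the wrist force passes 120 N, or if a joint passes its speed limit or range.

## Robot

A 6-joint arm with a two-finger parallel gripper is mounted at the origin on a cart in front of the work surface, level with it; the furniture and walls round the work are solid. World frame = base frame: x ahead of the robot, y to its left, z up, the work surface at z = 0. Lengths are in m, angles in rad, forces in N, time in s.
With the tool pointing down it reaches from about 0.275 to 0.825 m from the base axis. Payload 4.9 kg.
Tool frame: the origin (TCP) lies midway between the tips of the shut fingers; the grasp point (between the pads) lies robot.grasp_offset behind it (robot.grasp_offset is the distance from the TCP to the grasp point, in m); z points along the fingers, y is the line along which they close (so a half turn about z gives the same grasp; the last joint's range is limited). The gripper opens to 85 mm and grips with 20 to 120 N. Pads are 22 mm wide; open, the fingers measure 114 mm over their backs; the gripper's body (76 mm by 85 mm) begins 54 mm behind the grasp point. The pads swing forward as they close: fully open they stand 13 mm farther back than shut.
Start: joints at [1.206, 0.326, -0.193, 1.052, 0, 1.437], TCP at [0.126, 0.535, 0.231] pointing down, gripper open.
Joint ranges: [-2.65, 2.65], [-0.97, 1.79], [-1.3, 1.35], [-1.93, 2.1], [-1.47, 1.37], [-3.14, 3.14]. Speed limits (rad/s): [2.57, 2.57, 3.14, 3.14, 3.14, 3.14].

## Interface

Orientations are given as a 3x3 rotation matrix whose columns are the frame's x, y, z axes.
In Python, from bench import robot gives the robot as it stands. The module is installed in compiled form; this text tells all that it offers.
- The arm moves only by the tool arm_command, never from a script. Its argument "targets" is a list of rows, each an object with "translation": the shift along the world's x, y, z in m, a list of three; "turn": the turn, a rotation vector about the world's x, y, z in degrees, a list of three. A call has 1 to 20 rows; each row shifts and turns the commanded pose from where the row before left it; what a row does not reach is not made up. A row lasts 1/10 s, in which the tool goes at most 50 mm and 8.59 degrees, less where a joint would pass 70% of its speed; a pose out of reach is approached as far as the arm can. A call with a gripper value outside its range is refused whole. "claw" is the closure, from -1 (fully open) to 1 (shut), set as the call begins (left out, the last holds). The fingers move at their own pace and stop on an object; "newtons" is the grip in N (left out, the last holds). Time passes only in rows, so rows that do not move let the fingers close. It gives the time, the measured TCP pose, the force, the opening and the grip force at its end, in the units of the state.
- robot.get_state(): the state, without advancing time (a new reading comes with each control period).
- robot.camera(name): name is "scene" or "side" or "wrist"; returns (picture, depth): 420x560x3 uint8, blue, green, red; 420x560 float32, m along the optical axis (not along the pixel's ray), 0 where there is no reading.
- robot.get_calibration(name): a dict with "K" (3x3 intrinsics, pixels), "R" (3x3) and "t" (3): a world point X has camera coordinates R X + t; the wrist camera has in their place "hand_eye" (4x4, takes a point from camera to tool coordinates, whose origin is the TCP and whose axes are the flange's). Camera axes: x right, y down, z forward; pixel columns grow to the right and rows downward; lengths in m; the calibration is good to about 2 mm. A picture is of the moment at which its call begins: read the wrist's pose just before it. get_calibration takes no time and is no camera call.
- robot.finish_job(): hands the job in; it is judged then, once.
The state is a dict: "clock": time; "joint_positions": joint angles; "qd": joint speeds; "joint_torque": joint torques, N m; "ee_pos": TCP position; "orientation": TCP orientation; "force": force on the tool from outside, world axes, zero at the start; "wrist_torque": the same for the moment, N m; "finger_gap": finger opening in m; "grip_force": force on a finger pad.
Only numpy, scipy, OpenCV 4.12 (cv2) and the standard library are available. Lean on these libraries where they do the work, as an engineer would, in place of code of your own. Each camera call takes 0.05 s, during which the arm holds its last target. There are 200 camera calls.

## Working session

There is one attempt and no reset: what is moved stays moved. The work goes in short steps, Python scripts to look and compute and a tool call to move; the robot and the scene stay as the last step left them, time stands still between calls to the robot, and variables do not carry over. Pictures are saved under pics/ and viewed, at most 10 in all, crops included, and the job is handed in when it is done.

Besides the shell and the picture viewer there is one more tool, called after ">>>" by a JSON object that holds its "name" and its "arguments", one argument or row to a line. arm_command: Moves the arm, as the interface text tells. Its arguments: {"type":"object","properties":{"targets":{"type":"array","items":{"type":"object","properties":{"translation":{"type":"array","items":{"type":"number"}},"turn":{"type":"array","items":{"type":"number"}}}}},"claw":{"type":"number"},"newtons":{"type":"number"}},"required":["targets"]}

```bash
mkdir -p pics
cat > h.py <<'E'
import numpy as np, cv2
from bench import robot
def cam(n):
    c=robot.get_calibration(n); K=np.array(c["K"])
    if n=="wrist":
        s=robot.get_state(); T=np.eye(4); T[:3,:3]=s["orientation"]; T[:3,3]=s["ee_pos"]
        W=T@np.array(c["hand_eye"]); R=W[:3,:3].T; t=-R@W[:3,3]
    else: R=np.array(c["R"]); t=np.array(c["t"]).ravel()
    im,d=robot.camera(n)
    return im,d,K,R,t
def ray(px,K,R,t):
    d=R.T@np.linalg.inv(K)@np.array([px[0],px[1],1.]); return -R.T@t,d
def onz(px,z,K,R,t):
    o,d=ray(px,K,R,t); return o+d*(z-o[2])/d[2]
def cloud(d,K,R,t):
    v,u=np.indices(d.shape); P=np.stack([(u-K[0,2])/K[0,0]*d,(v-K[1,2])/K[1,1]*d,d],-1)
    return (P-t)@R
E
python3 - <<'E'
from h import *
print(robot.get_state(),robot.grasp_offset)
for n in("scene","side"):
    im,d,K,R,t=cam(n); cv2.imwrite(f"pics/{n}0.png",im); np.savez(f"{n}0.npz",im=im,d=d,K=K,R=R,t=t); print(n,-R.T@t,R[2])
E
```

```text
{'clock': 0.0, 'joint_positions': array([ 1.20579418e+00,  3.26947005e-01, -1.93566395e-01,  1.05203453e+00,
       -1.26871837e-05,  1.43660165e+00]), 'qd': array([ 0.00073783,  0.00031077, -0.00097153,  0.00177615, -0.00049104,
       -0.00069492]), 'joint_torque': array([-1.77135775e-03, -4.43401194e+01,  2.62438023e+01,  1.55097776e-02,
       -3.09541529e-04, -3.21874740e-07]), 'ee_pos': array([0.12559833, 0.5348641 , 0.2305068 ]), 'orientation': array([[-9.73481926e-01,  2.28763115e-01, -6.13384048e-04],
       [ 2.28763830e-01,  9.73480569e-01, -1.64073734e-03],
       [ 2.21777266e-04, -1.73754823e-03, -9.99998466e-01]]), 'force': array([ 0.2389643 , -0.22705622,  0.20024137]), 'wrist_torque': array([-0.01778381,  0.01440263, -0.00489342]), 'grip_force': 0.0, 'finger_gap': 0.08566504867620468} 0.0187
scene [-0.12718913  0.14161548  0.64266302] [ 0.77312186 -0.24593674 -0.58463469]
side [-0.0801361  -0.28772614  0.69755015] [ 0.72620917  0.24136188 -0.64371164]
```

View pics/scene0.png

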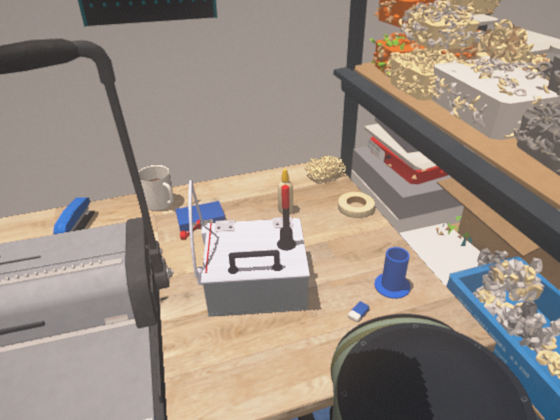

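View pics/side0.png

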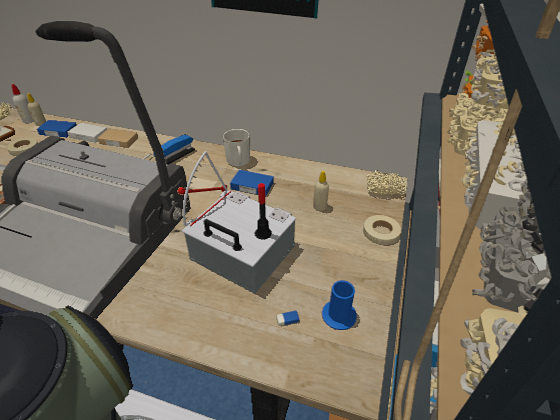

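Scene view: the pen cap is at about (286,195), its socket at (287,238), the handle at (255,257), the cup mouth at (397,253) and the red arm at about (208,245). Side view: the cap is at (262,193), the handle at (222,234) and the cup mouth at (343,287). I'll measure these with depth.

Run:
```python
from h import *
for n in("scene","side"):
    z=np.load(n+"0.npz"); im=z["im"].astype(int); P=cloud(z["d"],z["K"],z["R"],z["t"]); ok=z["d"]>0
    B,G,Rd=im[...,0],im[...,1],im[...,2]; X,Y,Z=P[...,0],P[...,1],P[...,2]
    reg=ok&(X>.2)&(X<.9)&(Y>-.5)&(Y<.4)
    u=np.indices(Z.shape)[1]
    def rep(nm,m):
        q=P[m]; 
        if len(q): print(n,nm,len(q),"med",np.median(q,0).round(4),"min",np.percentile(q,2,axis=0).round(4),"max",np.percentile(q,98,axis=0).round(4))
    red=(Rd>120)&(G<60)&(B<60)&reg
    nl,lab,st,c=cv2.connectedComponentsWithStats(red.astype(np.uint8))
    for i in range(1,nl):
        if st[i,4]>8: rep("red%s"%c[i].round(),lab==i)
    top=reg&(Z>.088)&(Z<.104)&(B>120)&(G>120)
    nl,lab,st,c=cv2.connectedComponentsWithStats(top.astype(np.uint8)); i=1+st[1:,4].argmax()
    m=(lab==i); rep("flap",m); r=cv2.minAreaRect(P[m][:,:2].astype(np.float32)); print(r,cv2.boxPoints(r).round(4).tolist())
    dark=reg&(im.max(2)<70)&(Z>.105)&(Z<.3)&(X<.75)
    nl,lab,st,c=cv2.connectedComponentsWithStats(dark.astype(np.uint8))
    for i in range(1,nl):
        if st[i,4]>20: rep("dark%s"%c[i].round(),lab==i)
    blue=reg&(B>90)&(Rd<60)&(Z>.07)&(Z<.1); nl,lab,st,c=cv2.connectedComponentsWithStats(blue.astype(np.uint8))
    for i in range(1,nl):
        if st[i,4]>20: rep("blue%s"%c[i].round(),lab==i)
    tl=reg&(Z>.08)&(im.min(2)>60);
```

```text
scene red[386. 153.] 10 med [ 0.777  -0.4358  0.0913] min [ 0.7695 -0.4384  0.0835] max [ 0.7802 -0.4336  0.0969]
scene red[396. 163.] 76 med [ 0.7349 -0.4416  0.0833] min [ 0.705  -0.4447  0.0648] max [ 0.768  -0.4377  0.095 ]
scene red[407. 168.] 15 med [ 0.6882 -0.4458  0.0905] min [ 0.6761 -0.447   0.0823] max [ 0.6964 -0.444   0.0954]
scene red[424. 176.] 160 med [ 0.653  -0.4716  0.0817] min [ 0.6482 -0.4992  0.0645] max [ 0.6675 -0.4457  0.0958]
scene flap 5199 med [0.5074 0.0073 0.0964] min [ 0.4187 -0.0999  0.0925] max [0.6093 0.1031 0.0991]
((0.5205327272415161, 0.001798294484615326), (0.20692689716815948, 0.18453577160835266), 75.69116973876953) [[0.40560001134872437, -0.07569999992847443], [0.5843999981880188, -0.12129999697208405], [0.6355000138282776, 0.07919999957084656], [0.45669999718666077, 0.12489999830722809]]
scene dark[475. 184.] 3817 med [ 0.366  -0.3706  0.2353] min [ 0.2062 -0.3737  0.2162] max [ 0.725  -0.3452  0.2709]
scene dark[148. 270.] 105 med [0.4751 0.1946 0.1328] min [0.4352 0.1919 0.1081] max [0.5194 0.1979 0.1497]
side red[260. 187.] 32 med [ 0.497
[... 655 characters left out ...]
 [ 0.7462 -0.3456  0.2765]
side dark[159. 185.] 1477 med [0.5155 0.1862 0.1377] min [0.4333 0.1699 0.1063] max [0.6099 0.2195 0.2919]
side dark[262. 221.] 234 med [ 0.4954 -0.0672  0.1301] min [ 0.4882 -0.0761  0.1064] max [ 0.5069 -0.0548  0.1816]
side dark[431. 222.] 61 med [ 0.4331 -0.3772  0.2761] min [ 0.4217 -0.3831  0.2745] max [ 0.4516 -0.3653  0.2773]
side dark[222. 230.] 231 med [0.4497 0.006  0.1337] min [ 0.4383 -0.0312  0.1071] max [0.4629 0.0515 0.138 ]
side dark[434. 237.] 22 med [ 0.3994 -0.3821  0.2763] min [ 0.3826 -0.3825  0.2749] max [ 0.4154 -0.3766  0.2779]
side blue[343. 292.] 253 med [ 0.4073 -0.2609  0.081 ] min [ 0.3919 -0.2798  0.071 ] max [ 0.4342 -0.2401  0.0855]
```

Run:
```python
from h import *
a=np.load("scene0.npz")["im"][170:290,170:310]; b=np.load("side0.npz")["im"][140:260,170:310]
f=lambda x:cv2.resize(x,None,fx=4,fy=4,interpolation=cv2.INTER_CUBIC)
cv2.imwrite("pics/crop1.png",cv2.resize(np.hstack([a,b]),(798,342),interpolation=cv2.INTER_CUBIC))
for n in("scene","side"):
    z=np.load(n+"0.npz"); im=z["im"].astype(int); P=cloud(z["d"],z["K"],z["R"],z["t"]); ok=z["d"]>0
    X,Y,Z=P[...,0],P[...,1],P[...,2]; dk=ok&(im.max(2)<90)
    m=dk&(Z>.126)&(Z<.142)&(X>.4)&(X<.48)&(Y>-.045)&(Y<.07); q=P[m]
    l=cv2.fitLine(q[:,:2].astype(np.float32),cv2.DIST_HUBER,0,.01,.01).ravel(); s=(q[:,:2]-l[2:])@l[:2]
    print(n,"handle",m.sum(),l,"ends",l[2:]+l[:2]*s.min(),l[2:]+l[:2]*s.max(),np.degrees(np.arctan2(l[1],l[0])),"zmax",q[:,2].max())
    for lo,hi in((.11,.128),(.14,.16),(.16,.18),(.18,.2),(.2,.22),(.22,.24)):
        m=ok&(Z>lo)&(Z<hi)&(X>.45)&(X<.55)&(Y>-.1)&(Y<-.03); q=P[m]; 
        if len(q): print("pen",lo,len(q),np.median(q,0).round(4),np.ptp(q,0).round(4))
    m=ok&(Z>.075)&(Z<.09)&(X>.36)&(X<.46)&(Y>-.31)&(Y<-.2)&(im[...,0]>im[...,2]+40); q=P[m]
    print("cup",m.sum(),cv2.minEnclosingCircle(q[:,:2].astype(np.float32)) if len(q) else 0, q[:,2].max() if len(q) else 0)
    m=ok&(im[...,2]>im[...,1]+50)&(im[...,2]>im[...,0]+50)&(Y>.08)&(Y<.16)&(X>.4)&(X<.7)&(Z>.05); q=P[m]; v=np.argwhere(m)
    print("arm",m.sum()); 
    for i in range(0,len(q),max(1,len(q)//12)): print(v[i][::-1],q[i].round(3))
```

```text
scene handle 199 [0.2539324  0.967222   0.45242703 0.01965118] ends [ 0.43996146 -0.02782986] [0.46186552 0.05560216] 75.289665 zmax 0.13837946735318796
pen 0.11 106 [ 0.492  -0.0599  0.1198] [0.0224 0.0225 0.018 ]
pen 0.14 60 [ 0.4974 -0.0621  0.1501] [0.0103 0.0113 0.0194]
pen 0.16 58 [ 0.4971 -0.0624  0.1698] [0.0073 0.0116 0.0198]
pen 0.18 67 [ 0.4969 -0.0615  0.1904] [0.0093 0.0129 0.0197]
pen 0.2 77 [ 0.497  -0.0624  0.2099] [0.0089 0.0137 0.0196]
pen 0.22 58 [ 0.4984 -0.0628  0.2279] [0.0155 0.0131 0.0102]
cup 237 ((0.4137783646583557, -0.2579406201839447), 0.02356022223830223) 0.08857243433923945
arm 145
[197 220] [0.631 0.088 0.102]
[196 224] [0.603 0.094 0.113]
[197 226] [0.594 0.093 0.114]
[198 228] [0.624 0.09  0.087]
[184 232] [0.5   0.123 0.177]
[187 233] [0.501 0.118 0.172]
[181 235] [0.5   0.129 0.171]
[185 236] [0.496 0.123 0.171]
[184 238] [0.498 0.125 0.165]
[208 249] [0.536 0.083 0.098]
[208 255] [0.518 0.087 0.098]
[206 266] [0.49  0.096 0.098]
[206 272] [0.475 0.099 0.097]
side handle 190 [0.23215124 0.9726797  0.4524662  0.01880017] ends [ 0.44050814 -0.0313022
[... 217 characters left out ...]
93] [0.0068 0.0113 0.0194]
pen 0.18 50 [ 0.4959 -0.0653  0.1916] [0.0082 0.0126 0.0192]
pen 0.2 56 [ 0.4961 -0.066   0.2098] [0.0092 0.0121 0.0193]
pen 0.22 44 [ 0.4983 -0.0646  0.2271] [0.0137 0.0124 0.0093]
cup 223 ((0.4146159887313843, -0.2590380311012268), 0.023661619052290916) 0.08676844538554768
arm 197
[226 185] [0.636 0.082 0.097]
[178 188] [0.501 0.13  0.174]
[214 188] [0.592 0.093 0.116]
[184 189] [0.505 0.118 0.172]
[206 189] [0.567 0.1   0.13 ]
[222 189] [0.621 0.087 0.094]
[194 190] [0.528 0.108 0.154]
[210 190] [0.581 0.098 0.117]
[192 191] [0.525 0.112 0.153]
[184 192] [0.503 0.118 0.164]
[211 208] [0.543 0.08  0.096]
[202 215] [0.513 0.088 0.097]
[193 223] [0.483 0.096 0.096]
```

View pics/crop1.png

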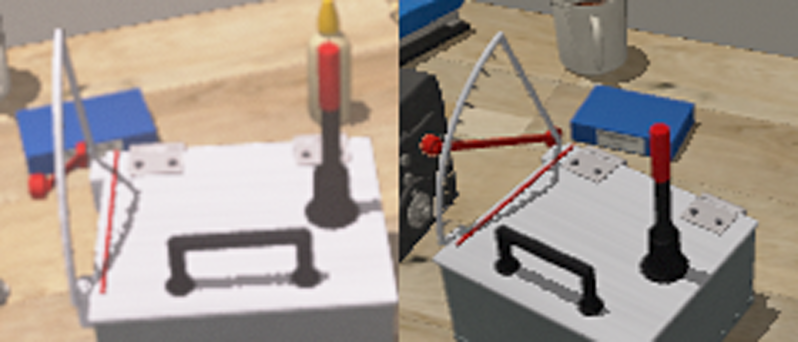

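The crop shows the thick red bar with a knob, running from the knob at (430,145) to the hinge at (555,138), which is the setting arm. The thin red line on the flap is only a stripe. Next I'll check what lies between the start pose and the box.

Run:
```python
from h import *
A=[]
for n in("scene","side"):
    z=np.load(n+"0.npz"); P=cloud(z["d"],z["K"],z["R"],z["t"])[z["d"]>0]
    A.append(P)
    U=[0.969,-.245]; 
P=np.vstack(A); m=(P[:,2]>.12)&(P[:,0]>-.2)&(P[:,0]<.75)&(P[:,1]>-.36)&(P[:,1]<.7)
P=P[m]; k=np.floor(P[:,:2]/.05).astype(int)
for c in np.unique(k,axis=0):
    q=P[(k==c).all(1)]; 
    if len(q)>5: print((c*.05).round(2),len(q),q[:,2].min().round(2),q[:,2].max().round(2))
```

```text
[-0.05 -0.1 ] 1582 0.33 0.38
[-0.05 -0.05] 4053 0.37 0.39
[-0.05  0.  ] 1972 0.38 0.39
[-0.05  0.05] 17 0.38 0.38
[ 0.  -0.1] 4755 0.22 0.38
[ 0.   -0.05] 6281 0.19 0.39
[0. 0.] 4931 0.36 0.39
[0.   0.05] 945 0.32 0.38
[ 0.05 -0.4 ] 30 0.62 0.62
[ 0.05 -0.35] 1590 0.61 0.62
[ 0.05 -0.1 ] 1327 0.27 0.36
[ 0.05 -0.05] 2411 0.17 0.38
[0.05 0.  ] 1529 0.29 0.38
[ 0.1 -0.4] 1066 0.27 0.62
[ 0.1  -0.35] 1520 0.26 0.62
[ 0.15 -0.4 ] 2425 0.27 0.64
[ 0.15 -0.35] 1007 0.26 0.62
[ 0.2 -0.4] 1001 0.27 0.64
[ 0.2  -0.35] 997 0.26 0.62
[ 0.25 -0.4 ] 616 0.27 0.62
[ 0.25 -0.35] 738 0.26 0.62
[ 0.3 -0.4] 325 0.27 0.28
[ 0.3  -0.35] 435 0.26 0.62
[ 0.35 -0.4 ] 283 0.27 0.28
[ 0.35 -0.35] 292 0.26 0.61
[ 0.4 -0.4] 226 0.27 0.28
[ 0.4  -0.35] 256 0.26 0.28
[ 0.4  -0.05] 214 0.12 0.14
[0.4 0. ] 56 0.13 0.14
[0.4  0.15] 60 0.12 0.14
[0.4 0.2] 322 0.12 0.14
[0.4  0.25] 14 0.12 0.12
[ 0.45 -0.4 ] 200 0.27 0.28
[ 0.45 -0.35] 211 0.26 0.28
[ 0.45 -0.1 ] 641 0.12 0.23
[ 0.45 -0.05] 12 0.13 0.14
[0.45 0.  ] 251 0.12 0.14
[0.45 0.05] 54 0.12 0.14
[0.45 0.1 ] 234 0.12 0.18
[0.45 0.15] 2815 0.12 0.51
[0.45 0.2 ]
[... 706 characters left out ...]
0.21
[0.55 0.15] 269 0.12 0.15
[0.55 0.2 ] 549 0.14 0.15
[0.55 0.25] 707 0.14 0.15
[0.55 0.3 ] 714 0.14 0.15
[0.55 0.35] 734 0.14 0.15
[0.55 0.4 ] 597 0.14 0.17
[0.55 0.45] 174 0.14 0.15
[0.55 0.5 ] 195 0.14 0.15
[0.55 0.55] 219 0.14 0.15
[0.55 0.6 ] 22 0.15 0.15
[ 0.6 -0.4] 129 0.27 0.28
[ 0.6  -0.35] 139 0.26 0.28
[0.6  0.05] 54 0.12 0.16
[0.6  0.15] 75 0.12 0.15
[0.6 0.2] 112 0.14 0.15
[0.6  0.25] 148 0.14 0.15
[0.6 0.3] 196 0.14 0.15
[0.6  0.35] 233 0.14 0.15
[0.6 0.4] 234 0.14 0.15
[0.6  0.45] 85 0.14 0.15
[0.6 0.5] 104 0.13 0.15
[0.6  0.55] 128 0.14 0.15
[ 0.65 -0.4 ] 109 0.27 0.28
[ 0.65 -0.35] 133 0.26 0.28
[0.65 0.5 ] 27 0.12 0.13
[ 0.7 -0.4] 94 0.27 0.28
[ 0.7  -0.35] 114 0.26 0.28
```

>>> {"name": "arm_command", "arguments": {
  "targets": [
    {"translation": [0,0,0.03]},
    {"translation": [0,0,0.03]},
    {"translation": [0.0227,-0.0372,0]},
    {"translation": [0.0227,-0.0372,0]},
    {"translation": [0.0227,-0.0372,0]},
    {"translation": [0.0227,-0.0372,0]},
    {"translation": [0.0227,-0.0372,0]},
    {"translation": [0.0227,-0.0372,0]},
    {"translation": [0.0227,-0.0372,0]},
    {"translation": [0.0227,-0.0372,0]},
    {"translation": [0.0227,-0.0372,0]},
    {"translation": [0.0075,-0.0375,0]},
    {"translation": [0.0075,-0.0375,0]},
    {"translation": [0.0075,-0.0375,0]},
    {"translation": [0.0075,-0.0375,0]},
    {"translation": [0.035,-0.0285,0]},
    {"translation": [0.035,-0.0285,0]},
    {"translation": [0.035,-0.0285,0]},
    {"translation": [0.0365,-0.0285,0]},
    {"translation": [0,0,0]}
  ],
  "claw": -1,
  "newtons": 40
}}

```text
invalid input at $.targets[0]: expected keys translation, turn
```

>>> {"name": "arm_command", "arguments": {
  "targets": [
    {"translation": [0,0,0.03],"turn": [0,0,0]},
    {"translation": [0,0,0.03],"turn": [0,0,0]},
    {"translation": [0.0227,-0.0372,0],"turn": [0,0,0]},
    {"translation": [0.0227,-0.0372,0],"turn": [0,0,0]},
    {"translation": [0.0227,-0.0372,0],"turn": [0,0,0]},
    {"translation": [0.0227,-0.0372,0],"turn": [0,0,0]},
    {"translation": [0.0227,-0.0372,0],"turn": [0,0,0]},
    {"translation": [0.0227,-0.0372,0],"turn": [0,0,0]},
    {"translation": [0.0227,-0.0372,0],"turn": [0,0,0]},
    {"translation": [0.0227,-0.0372,0],"turn": [0,0,0]},
    {"translation": [0.0227,-0.0372,0],"turn": [0,0,0]},
    {"translation": [0.0075,-0.0375,0],"turn": [0,0,0]},
    {"translation": [0.0075,-0.0375,0],"turn": [0,0,0]},
    {"translation": [0.0075,-0.0375,0],"turn": [0,0,0]},
    {"translation": [0.0075,-0.0375,0],"turn": [0,0,0]},
    {"translation": [0.035,-0.0285,0],"turn": [0,0,0]},
    {"translation": [0.035,-0.0285,0],"turn": [0,0,0]},
    {"translation": [0.035,-0.0285,0],"turn": [0,0,0]},
    {"translation": [0.0365,-0.0285,0],"turn": [0,0,0]},
    {"translation": [0,0,0],"turn": [0,0,0]}
  ],
  "claw": -1,
  "newtons": 40
}}

```text
clock: 2.1
ee_pos: [0.505, -0.0668, 0.2897]
orientation: [[-0.973, 0.232, 0.0], [0.232, 0.973, -0.001], [-0.0, -0.001, -1.0]]
force: [-0.5, 0.7, -0.3]
finger_gap: 0.0854
grip_force: 0.0
```

Run:
```python
from h import *
im,d,K,R,t=cam("wrist"); cv2.imwrite("pics/w1.png",im); s=robot.get_state(); print(s["ee_pos"],s["qd"].round(3))
P=cloud(d,K,R,t); Z=P[...,2]; m=(d>0)&(Z>.19)&(Z<.24)&(im[...,2]>im[...,1].astype(int)+50)
q=P[m]; print(m.sum(),q.min(0) if len(q) else 0,q.max(0) if len(q) else 0)
top=q[q[:,2]>.222]; print(len(top), top.mean(0) if len(top) else 0)
```

```text
[ 0.50267743 -0.06496812  0.28979225] [ 0.032 -0.055 -0.057  0.024  0.008  0.005]
400 [ 0.49471821 -0.06963281  0.19076296] [ 0.50718182 -0.05728962  0.22995504]
261 [ 0.50033281 -0.06337988  0.2280035 ]
```

View pics/w1.png

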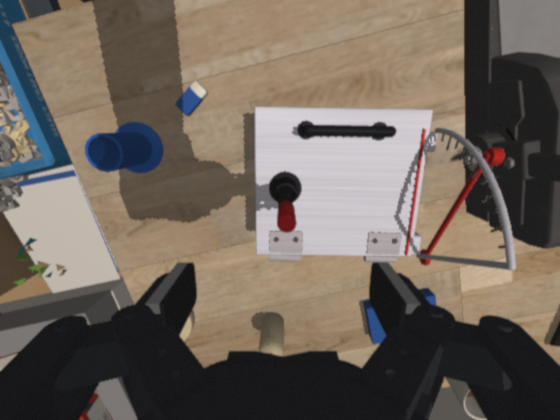

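Wrist view: the pen cap is at (287,215), the handle at (347,130), the cup mouth at (105,152), and the red arm runs from (495,157) to (425,258). The pen axis agrees with the first measurement, so I'll go down and grip.

>>> {"name": "arm_command", "arguments": {
  "targets": [
    {"translation": [0,0,-0.02],"turn": [0,0,0]},
    {"translation": [0,0,-0.03],"turn": [0,0,0]},
    {"translation": [0,0,-0.03],"turn": [0,0,0]},
    {"translation": [0,0,-0.02],"turn": [0,0,0]},
    {"translation": [0,0,-0.006],"turn": [0,0,0]},
    {"translation": [0,0,0],"turn": [0,0,0]}
  ]
}}

```text
clock: 2.75
ee_pos: [0.5004, -0.0626, 0.1849]
orientation: [[-0.974, 0.228, -0.002], [0.228, 0.974, 0.001], [0.002, 0.0, -1.0]]
force: [-0.0, 0.7, -0.0]
finger_gap: 0.0854
grip_force: 0.0
```

>>> {"name": "arm_command", "arguments": {
  "targets": [
    {"translation": [0,0,0],"turn": [0,0,0]},
    {"translation": [0,0,0],"turn": [0,0,0]},
    {"translation": [0,0,0],"turn": [0,0,0]},
    {"translation": [0,0,0],"turn": [0,0,0]},
    {"translation": [0,0,0],"turn": [0,0,0]},
    {"translation": [0,0,0],"turn": [0,0,0]},
    {"translation": [0,0,0],"turn": [0,0,0]},
    {"translation": [0,0,0],"turn": [0,0,0]}
  ],
  "claw": 1,
  "newtons": 30
}}

```text
clock: 3.55
ee_pos: [0.5019, -0.0634, 0.1857]
orientation: [[-0.973, 0.229, 0.001], [0.229, 0.973, -0.0], [-0.001, 0.0, -1.0]]
force: [0.0, 1.1, 4.7]
finger_gap: 0.0136
grip_force: 29.3
```

>>> {"name": "arm_command", "arguments": {
  "targets": [
    {"translation": [0,0,0.015],"turn": [0,0,0]},
    {"translation": [0,0,0.025],"turn": [0,0,0]},
    {"translation": [0,0,0.03],"turn": [0,0,0]},
    {"translation": [-0.017,-0.0389,0.005],"turn": [0,0,0]},
    {"translation": [-0.0175,-0.0389,0],"turn": [0,0,0]},
    {"translation": [-0.0175,-0.039,0],"turn": [0,0,0]},
    {"translation": [-0.0175,-0.039,0],"turn": [0,0,0]},
    {"translation": [-0.0175,-0.039,0],"turn": [0,0,0]},
    {"translation": [0,0,0],"turn": [0,0,0]},
    {"translation": [0,0,0],"turn": [0,0,0]},
    {"translation": [0,0,0],"turn": [0,0,0]}
  ]
}}

```text
clock: 4.65
ee_pos: [0.4147, -0.2573, 0.26]
orientation: [[-0.974, 0.228, -0.0], [0.228, 0.974, 0.001], [0.001, 0.001, -1.0]]
force: [0.5, 0.6, -0.3]
finger_gap: 0.0137
grip_force: 29.4
```

Run:
```python
from h import *
for n in("scene","side","wrist"):
    im,d,K,R,t=cam(n); cv2.imwrite(f"pics/{n}2.png",im); im=im.astype(int)
    P=cloud(d,K,R,t); X,Y,Z=P[...,0],P[...,1],P[...,2]; ok=(d>0)&(X>.36)&(X<.46)&(Y>-.31)&(Y<-.2)
    m=ok&(Z>.08)&(Z<.09)&(im[...,0]>im[...,2]+40); q=P[m]
    print(n,"cup",m.sum(),cv2.minEnclosingCircle(q[:,:2].astype(np.float32)) if len(q) else 0)
    for a in np.arange(.14,.24,.02):
        q=P[ok&(Z>a)&(Z<a+.02)&(np.hypot(X-.4145,Y+.2585)<.018)&(im.max(2)<90)]
        if len(q)>4: print("pen",a.round(2),len(q),np.median(q,0).round(4),q[:,2].min().round(3))
print(robot.get_state()["ee_pos"])
cv2.imwrite("pics/c2.png",np.hstack([cv2.imread("pics/side2.png")[150:370,240:440],cv2.imread("pics/scene2.png")[100:320,300:500]]))
```

```text
scene cup 142 ((0.41519656777381897, -0.2575688362121582), 0.023108230903744698)
pen 0.16 12 [ 0.4117 -0.2545  0.1767] 0.174
pen 0.18 59 [ 0.4107 -0.2539  0.1894] 0.18
pen 0.2 63 [ 0.4109 -0.2543  0.2096] 0.2
pen 0.22 67 [ 0.4104 -0.2543  0.2302] 0.22
side cup 148 ((0.4143550395965576, -0.25857633352279663), 0.023294851183891296)
pen 0.16 13 [ 0.409  -0.2579  0.1776] 0.174
pen 0.18 56 [ 0.4094 -0.2587  0.1889] 0.18
pen 0.2 58 [ 0.4093 -0.2584  0.2104] 0.2
pen 0.22 62 [ 0.409  -0.2589  0.231 ] 0.22
wrist cup 388 ((0.41487646102905273, -0.2590804696083069), 0.022228239104151726)
pen 0.16 22 [ 0.4091 -0.2563  0.1778] 0.174
pen 0.18 115 [ 0.4093 -0.2563  0.1908] 0.18
pen 0.2 155 [ 0.4094 -0.2562  0.2109] 0.2
pen 0.22 204 [ 0.4093 -0.2564  0.2308] 0.22
[ 0.41508268 -0.25705487  0.26022915]
```

View pics/c2.png

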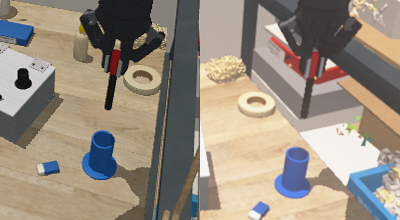

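The crop shows the pen upright in the jaws above the cup, with its bottom at z=0.174. I'll lower it 164 mm and let go.

>>> {"name": "arm_command", "arguments": {
  "targets": [
    {"translation": [0.001,-0.0015,-0.02],"turn": [0,0,0]},
    {"translation": [0,0,-0.025],"turn": [0,0,0]},
    {"translation": [0,0,-0.025],"turn": [0,0,0]},
    {"translation": [0,0,-0.025],"turn": [0,0,0]},
    {"translation": [0,0,-0.025],"turn": [0,0,0]},
    {"translation": [0,0,-0.02],"turn": [0,0,0]},
    {"translation": [0,0,-0.015],"turn": [0,0,0]},
    {"translation": [0,0,-0.009],"turn": [0,0,0]},
    {"translation": [0,0,0],"turn": [0,0,0]},
    {"translation": [0,0,0],"turn": [0,0,0]}
  ]
}}

```text
clock: 5.8
ee_pos: [0.4161, -0.2595, 0.0967]
orientation: [[-0.974, 0.228, 0.0], [0.228, 0.974, -0.0], [-0.0, -0.0, -1.0]]
force: [1.2, 0.5, -1.0]
finger_gap: 0.0134
grip_force: 29.4
```

>>> {"name": "arm_command", "arguments": {
  "targets": [
    {"translation": [0,0,0],"turn": [0,0,0]},
    {"translation": [0,0,0],"turn": [0,0,0]},
    {"translation": [0,0,0],"turn": [0,0,0]},
    {"translation": [0,0,0],"turn": [0,0,0]},
    {"translation": [0,0,0],"turn": [0,0,0]}
  ],
  "claw": -0.2
}}

```text
clock: 6.3
ee_pos: [0.4157, -0.2598, 0.0965]
orientation: [[-0.973, 0.229, 0.0], [0.229, 0.973, -0.0], [-0.0, -0.0, -1.0]]
force: [0.1, -0.2, -0.2]
finger_gap: 0.0513
grip_force: 0.0
```

>>> {"name": "arm_command", "arguments": {
  "targets": [
    {"translation": [0,0,0.02],"turn": [0,0,0]},
    {"translation": [0,0,0.04],"turn": [0,0,0]},
    {"translation": [0,0,0.04],"turn": [0,0,0]},
    {"translation": [0,0,0.04],"turn": [0,0,0]},
    {"translation": [0,0,0.04],"turn": [0,0,0]},
    {"translation": [0.0033,0.0247,0],"turn": [0,0,8.08]},
    {"translation": [0.0033,0.0247,0],"turn": [0,0,8.08]},
    {"translation": [0.0033,0.0247,0],"turn": [0,0,8.08]},
    {"translation": [0.0033,0.0247,0],"turn": [0,0,8.08]},
    {"translation": [0.0033,0.0247,0],"turn": [0,0,8.08]},
    {"translation": [0.0033,0.0247,0],"turn": [0,0,8.08]},
    {"translation": [0.0033,0.0247,0],"turn": [0,0,8.08]},
    {"translation": [0.0033,0.0247,0],"turn": [0,0,8.08]},
    {"translation": [0.0033,0.0247,0],"turn": [0,0,8.08]},
    {"translation": [0.0033,0.0247,0],"turn": [0,0,8.08]},
    {"translation": [0.0033,0.0247,0],"turn": [0,0,8.08]},
    {"translation": [0,0,0],"turn": [0,0,0]},
    {"translation": [0,0,0],"turn": [0,0,0]},
    {"translation": [0,0,0],"turn": [0,0,0]}
  ]
}}

```text
clock: 8.2
ee_pos: [0.4518, 0.0114, 0.2762]
orientation: [[-0.249, -0.968, -0.0], [-0.968, 0.249, -0.0], [0.0, -0.0, -1.0]]
force: [0.7, 0.1, 0.2]
finger_gap: 0.0512
grip_force: 0.0
```

Run:
```python
from h import *
for n in("wrist","side","scene"):
    im,d,K,R,t=cam(n); cv2.imwrite(f"pics/{n}3.png",im); np.savez(f"{n}3.npz",im=im,d=d,K=K,R=R,t=t); im=im.astype(int)
    P=cloud(d,K,R,t); X,Y,Z=P[...,0],P[...,1],P[...,2]; ok=(d>0)
    m=ok&(im.max(2)<90)&(Z>.126)&(Z<.142)&(X>.4)&(X<.48)&(Y>-.045)&(Y<.07); q=P[m]
    if len(q)>9:
        r=cv2.minAreaRect(q[:,:2].astype(np.float32)); l=cv2.fitLine(q[:,:2].astype(np.float32),cv2.DIST_HUBER,0,.01,.01).ravel(); print(n,"handle",len(q),r,np.degrees(np.arctan2(l[1],l[0])),q[:,2].max())
    m=ok&(X>.37)&(X<.46)&(Y>-.31)&(Y<-.21)&(Z>.11)&(Z<.2)&((im[...,2]>im[...,1]+50)); q=P[m]
    if len(q): print(n,"pen",len(q),q.min(0),q.max(0))
    m=ok&(Z>.092)&(Z<.1)&(im.min(2)>110)&(X>.4)&(X<.66)&(Y>-.14)&(Y<.13)
    r=cv2.minAreaRect(P[m][:,:2].astype(np.float32)); print("flap",r)
    m=ok&(im[...,2]>im[...,1]+50)&(im[...,2]>im[...,0]+50)&(Y>.075)&(Y<.16)&(X>.4)&(X<.62)&(Z>.104); q=P[m]
    if len(q)>9: print("arm",len(q),[np.percentile(q,p,axis=0).round(3).tolist() for p in(2,98)])
s=robot.get_state();print(s["ee_pos"],s["joint_positions"].round(2))
```

```text
wrist handle 851 ((0.45353832840919495, 0.011166024953126907), (0.08789832890033722, 0.010698186233639717), 75.98350524902344) 76.21131 0.13864242424337464
flap ((0.5210027694702148, 0.0009041205048561096), (0.20356754958629608, 0.18341374397277832), 75.683837890625)
arm 362 [[0.496, 0.09, 0.106], [0.611, 0.129, 0.176]]
side handle 174 ((0.45140400528907776, 0.010474074631929398), (0.08597324788570404, 0.009626529179513454), 76.56370544433594) 76.22526 0.13831921329613184
side pen 97 [ 0.40832196 -0.26657983  0.11076123] [ 0.42094378 -0.25289467  0.13726724]
flap ((0.5192835330963135, 0.001360677182674408), (0.20613935589790344, 0.18368814885616302), 75.91542053222656)
arm 132 [[0.495, 0.09, 0.108], [0.606, 0.13, 0.175]]
scene handle 92 ((0.44999319314956665, 0.013661514967679977), (0.08509396016597748, 0.005463006906211376), 77.07886505126953) 75.818985 0.13873752738236772
scene pen 105 [ 0.40809436 -0.2650989   0.11016083] [ 0.42481174 -0.25200986  0.13727255]
flap ((0.5197982788085938, 0.003253526985645294), (0.20922823250293732, 0.18392467498779297), 75.75013732910156)
arm 83 [[0.495, 0.09, 0.107], [0.607, 0.13, 0.177]]
[0.45187597 0.01126295 0.27626293] [-0.14  0.11 -0.35  1.11 -0.   -1.46]
```

View pics/side3.png

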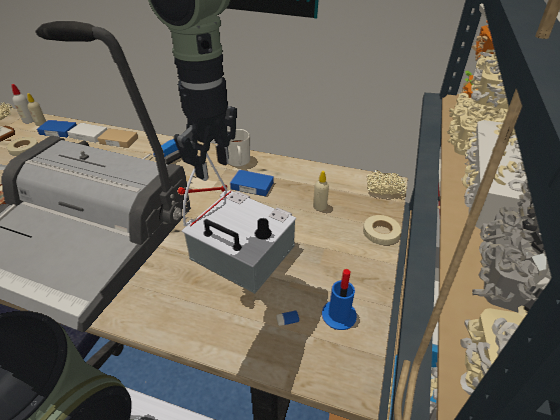

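The pen stands in the blue cup, with its cap at (346,280), and the flap is shut with an empty socket. Next I'll fit the angle of the setting arm.

```bash
cat > arm.py <<'E'
from h import *
u=np.array([np.cos(np.radians(-14)),np.sin(np.radians(-14))]); w=np.array([-u[1],u[0]]); H=np.array([.598,-.0248])
def armpts(im,d,K,R,t):
    im=im.astype(int); P=cloud(d,K,R,t)
    rel=P[...,:2]-H; a=-(rel@u); b=rel@w
    m=(d>0)&(im[...,2]>im[...,1]+50)&(im[...,2]>im[...,0]+50)&(b>.095)&(b<.125)&(a>.01)&(a<.132)&(P[...,2]>.085)&(P[...,2]<.26)
    return a[m],P[...,2][m],b[m]
def ang(a,z):
    l=cv2.fitLine(np.c_[a,z].astype(np.float32),cv2.DIST_HUBER,0,.01,.01).ravel(); s=l[1]/l[0]; return np.arctan(s), l[3]-s*l[2]
E
python3 - <<'E'
from arm import *
A=[]
for f in("scene0","side0","wrist3","side3","scene3"):
    z=np.load(f+".npz"); a,zz,b=armpts(*[z[k] for k in("im","d","K","R","t")]); A.append((a,zz))
    print(f,len(a),np.median(b).round(4),"ang,z@hinge",ang(a,zz),"via hinge",np.median(np.arctan2(zz[a>.08]-.0915,a[a>.08])) )
E
```

```text
scene0 46 0.116 ang,z@hinge (np.float32(0.53300375), np.float32(0.09747738)) via hinge 0.5659673204081583
side0 119 0.1151 ang,z@hinge (np.float32(0.5358566), np.float32(0.093638465)) via hinge 0.5499441280912585
wrist3 299 0.1159 ang,z@hinge (np.float32(0.53736097), np.float32(0.09611072)) via hinge 0.5663636145497754
side3 114 0.1149 ang,z@hinge (np.float32(0.52697766), np.float32(0.094355434)) via hinge 0.5484656713215983
scene3 45 0.1156 ang,z@hinge (np.float32(0.54006875), np.float32(0.09617382)) via hinge 0.5685970852736227
```

>>> {"name": "arm_command", "arguments": {
  "targets": [
    {"translation": [0.0005,0,-0.03],"turn": [0,0,0.3]},
    {"translation": [0,0,-0.04],"turn": [0,0,0]},
    {"translation": [0,0,-0.04],"turn": [0,0,0]},
    {"translation": [0,0,-0.03],"turn": [0,0,0]},
    {"translation": [0,0,-0.022],"turn": [0,0,0]},
    {"translation": [0,0,0],"turn": [0,0,0]},
    {"translation": [0,0,0],"turn": [0,0,0]}
  ]
}}

```text
clock: 9.05
ee_pos: [0.4524, 0.0116, 0.1146]
orientation: [[-0.244, -0.97, -0.001], [-0.97, 0.244, 0.0], [0.0, 0.001, -1.0]]
force: [-0.2, 1.1, 0.0]
finger_gap: 0.0512
grip_force: 0.0
```

>>> {"name": "arm_command", "arguments": {
  "targets": [
    {"translation": [0,0,0],"turn": [0,0,0]},
    {"translation": [0,0,0],"turn": [0,0,0]},
    {"translation": [0,0,0],"turn": [0,0,0]},
    {"translation": [0,0,0],"turn": [0,0,0]},
    {"translation": [0,0,0],"turn": [0,0,0]},
    {"translation": [0,0,0],"turn": [0,0,0]},
    {"translation": [0,0,0],"turn": [0,0,0]}
  ],
  "claw": 1,
  "newtons": 60
}}

```text
clock: 9.75
ee_pos: [0.454, 0.0117, 0.1155]
orientation: [[-0.243, -0.97, 0.003], [-0.97, 0.243, -0.001], [-0.0, -0.003, -1.0]]
force: [1.0, 0.0, 6.6]
finger_gap: 0.0089
grip_force: 58.7
```

Run:
```python
from arm import *
s=robot.get_state(); print(s["ee_pos"],s["force"],s["finger_gap"],s["grip_force"])
p=s["ee_pos"]; c=np.array([*H,.0915]); ax=np.array([*w,0]); r=p-c
f=lambda t:cv2.Rodrigues(ax*t)[0]@r
q=[f(x) for x in np.linspace(0,.53,21)]; print(np.diff(q,axis=0).round(4).tolist(), np.degrees(.53/20)*ax)
```

```text
[0.45397179 0.01171848 0.11553908] [9.63900901e-01 4.09026738e-03 6.62212194e+00] 0.008944675520114248 58.677213191986084
[[0.0007, -0.0002, 0.0039], [0.0008, -0.0002, 0.0039], [0.0009, -0.0002, 0.0039], [0.001, -0.0002, 0.0039], [0.0011, -0.0003, 0.0038], [0.0012, -0.0003, 0.0038], [0.0013, -0.0003, 0.0038], [0.0014, -0.0003, 0.0037], [0.0015, -0.0004, 0.0037], [0.0016, -0.0004, 0.0037], [0.0016, -0.0004, 0.0036], [0.0017, -0.0004, 0.0036], [0.0018, -0.0005, 0.0035], [0.0019, -0.0005, 0.0035], [0.002, -0.0005, 0.0034], [0.0021, -0.0005, 0.0034], [0.0022, -0.0005, 0.0033], [0.0023, -0.0006, 0.0032], [0.0023, -0.0006, 0.0032], [0.0024, -0.0006, 0.0031]] [0.36731925 1.47323702 0.        ]
```

>>> {"name": "arm_command", "arguments": {
  "targets": [
    {"translation": [0.0007,-0.0002,0.0039],"turn": [0.37,1.47,0]},
    {"translation": [0.0008,-0.0002,0.0039],"turn": [0.37,1.47,0]},
    {"translation": [0.0009,-0.0002,0.0039],"turn": [0.37,1.47,0]},
    {"translation": [0.001,-0.0002,0.0039],"turn": [0.37,1.47,0]},
    {"translation": [0.0011,-0.0003,0.0038],"turn": [0.37,1.47,0]},
    {"translation": [0,0,0],"turn": [0,0,0]}
  ]
}}

```text
clock: 10.35
ee_pos: [0.4578, 0.0107, 0.1336]
orientation: [[-0.243, -0.962, -0.128], [-0.97, 0.241, 0.032], [-0.0, 0.132, -0.991]]
force: [1.7, -0.0, -4.1]
finger_gap: 0.0089
grip_force: 59.4
```

Small forces and a steady grip, so I'll continue the arc.

>>> {"name": "arm_command", "arguments": {
  "targets": [
    {"translation": [0.0012,-0.0003,0.0038],"turn": [0.37,1.47,0]},
    {"translation": [0.0013,-0.0003,0.0038],"turn": [0.37,1.47,0]},
    {"translation": [0.0014,-0.0003,0.0037],"turn": [0.37,1.47,0]},
    {"translation": [0.0015,-0.0004,0.0037],"turn": [0.37,1.47,0]},
    {"translation": [0.0016,-0.0004,0.0037],"turn": [0.37,1.47,0]},
    {"translation": [0.0016,-0.0004,0.0036],"turn": [0.37,1.47,0]},
    {"translation": [0.0017,-0.0004,0.0036],"turn": [0.37,1.47,0]},
    {"translation": [0.0018,-0.0005,0.0035],"turn": [0.37,1.47,0]},
    {"translation": [0.0019,-0.0005,0.0035],"turn": [0.37,1.47,0]},
    {"translation": [0.002,-0.0005,0.0034],"turn": [0.37,1.47,0]},
    {"translation": [0.0021,-0.0005,0.0034],"turn": [0.37,1.47,0]},
    {"translation": [0.0022,-0.0005,0.0033],"turn": [0.37,1.47,0]},
    {"translation": [0.0023,-0.0006,0.0032],"turn": [0.37,1.47,0]},
    {"translation": [0.0023,-0.0006,0.0032],"turn": [0.37,1.47,0]},
    {"translation": [0.0024,-0.0006,0.0031],"turn": [0.37,1.47,0]},
    {"translation": [0,0,0],"turn": [0,0,0]},
    {"translation": [0,0,0],"turn": [0,0,0]}
  ]
}}

```text
clock: 12.05
ee_pos: [0.484, 0.0041, 0.1854]
orientation: [[-0.243, -0.838, -0.489], [-0.97, 0.209, 0.123], [-0.0, 0.505, -0.863]]
force: [-0.2, -0.9, -5.0]
finger_gap: 0.009
grip_force: 60.1
```

```bash
cat > flap.py <<'E'
from arm import *
import sys
tag=sys.argv[1]
for n in("scene","side"):
    im,d,K,R,t=cam(n); cv2.imwrite(f"pics/{n}{tag}.png",im)
    a,z,b=armpts(im,d,K,R,t); k=z>0
    P=cloud(d,K,R,t); rel=P[...,:2]-H; A=-(rel@u); B=rel@w; Z=P[...,2]
    m=(d>0)&(abs(B)<.094)&(A>.01)&(A<.165)&(im.min(2)>100)&(abs(Z-.0945-A*np.tan(.53))<.02)
    print(n,"red",len(a),ang(a,z) if len(a)>9 else 0,"flap",m.sum(),ang(A[m],Z[m]))
    im2=im
s=robot.get_state(); p=s["ee_pos"]; g=p-robot.grasp_offset*s["orientation"][:,2]
r=g-np.array([*H,.0915]); al=-(r[:2]@u)
for hz in(.09,.093): 
    r2=np.hypot(al,g[2]-hz); print("handle angle",np.arctan2(g[2]-hz,al)-np.arctan2(.132-hz,.15),"radius",r2)
print(s["force"],s["grip_force"],s["finger_gap"],np.arccos(-s["orientation"][2,2]))
a=cv2.imread(f"pics/scene{tag}.png")[140:300,160:320];b=cv2.imread(f"pics/side{tag}.png")[120:280,160:320]
cv2.imwrite(f"pics/c{tag}.png",cv2.resize(np.hstack([a,b]),(800,400),interpolation=cv2.INTER_CUBIC))
E
python3 flap.py 4
```

```text
scene red 22 (np.float32(0.5779485), np.float32(0.094292924)) flap 1312 (np.float32(0.49857673), np.float32(0.09931302))
side red 89 (np.float32(0.5390807), np.float32(0.0930011)) flap 1308 (np.float32(0.5049085), np.float32(0.097254045))
handle angle 0.5298984220453238 radius 0.15546311220525103
handle angle 0.5349470313511597 radius 0.15331913892745247
[ 0.8489901  -1.9784208  -5.61802748] 60.01860558986664 0.008779091093058395 0.5279675797251118
```

View pics/c4.png

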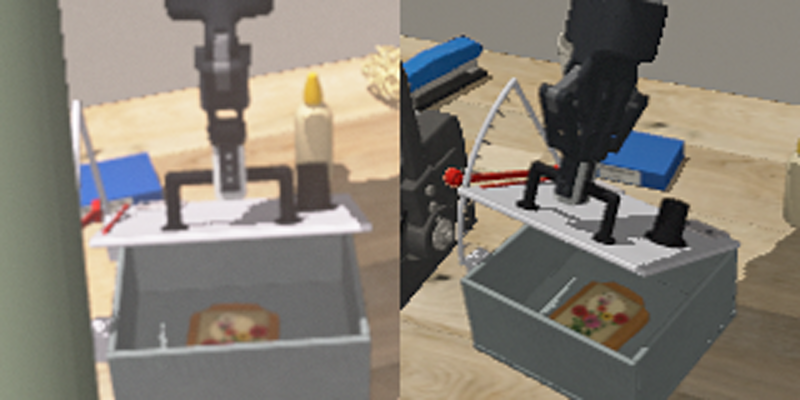

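The crop shows the flap up, the plaque visible inside, and the flap close to the red arm but slightly below it. I'll refine both angles.

```bash
cat > f2.py <<'E'
from arm import *
for n in("scene","side","wrist"):
    im,d,K,R,t=cam(n); P=cloud(d,K,R,t); rel=P[...,:2]-H; A=-(rel@u); B=rel@w; Z=P[...,2]; I=im.astype(int)
    m0=(d>0)&(B>-.085)&(B<.08)&(A>.03)&(A<.138)&(im.min(2)>100)&(abs(Z-.0975-A*np.tan(.53))<.012)
    for k in range(2):
        q=np.c_[A[m0],B[m0],np.ones(m0.sum())]; c=np.linalg.lstsq(q,Z[m0],rcond=None)[0]; e=abs(Z-(c[0]*A+c[1]*B+c[2])); m0&=e<.003
    print(n,"flap",m0.sum(),np.arctan(c[0]),c[1:],"fixed",np.median(np.arctan2((Z[m0]-.0965),A[m0])))
    red=(d>0)&(I[...,2]>I[...,1]+50)&(I[...,2]>I[...,0]+50)&(A>.01)&(A<.135)&(Z>.085)&(Z<.26)
    for nm,m in(("stripe",red&(B>.07)&(B<.094)),("arm",red&(B>.105)&(B<.125))):
        if m.sum()>9: print("  ",nm,m.sum(),np.median(B[m]),ang(A[m],Z[m]),A[m].min(),A[m].max())
E
python3 f2.py
```

```text
scene flap 629 0.5082248290958987 [0.00188124 0.0986673 ] fixed 0.5255500980434835
   stripe 21 0.0897105991433086 (np.float32(0.5081381), np.float32(0.10088883)) 0.014104192100419974 0.1308611819392035
   arm 23 0.11381546776000395 (np.float32(0.5212701), np.float32(0.098005414)) 0.0105770106057689 0.10911181293204443
side flap 763 0.510073853232563 [0.00320611 0.09692185] fixed 0.5132744958124497
   stripe 27 0.08933244293894313 (np.float32(0.5001521), np.float32(0.09997779)) 0.0473868194393585 0.12921762700916692
   arm 100 0.11486295328254001 (np.float32(0.5341994), np.float32(0.09370433)) 0.04617409154749235 0.13477776571249747
wrist flap 35295 0.511035751751758 [0.00368992 0.09728896] fixed 0.5176571856164712
```

>>> {"name": "arm_command", "arguments": {
  "targets": [
    {"translation": [0.0012,-0.0003,0.0016],"turn": [0.19,0.76,0]},
    {"translation": [0.0013,-0.0003,0.0016],"turn": [0.19,0.76,0]},
    {"translation": [0,0,0],"turn": [0,0,0]},
    {"translation": [0,0,0],"turn": [0,0,0]},
    {"translation": [0,0,0],"turn": [0,0,0]}
  ]
}}

```text
clock: 12.8
ee_pos: [0.487, 0.0033, 0.1891]
orientation: [[-0.243, -0.824, -0.512], [-0.97, 0.206, 0.128], [-0.0, 0.528, -0.849]]
force: [3.6, -3.0, -7.3]
finger_gap: 0.0088
grip_force: 60.1
```

```bash
python3 f2.py; python3 flap.py 5
```

```text
scene flap 494 0.5377072483550732 [0.00229796 0.09889602] fixed 0.5562896724567122
   stripe 19 0.08925969482221353 (np.float32(0.53657687), np.float32(0.1012982)) 0.01831122364959668 0.12606214515570427
   arm 19 0.11381449575239666 (np.float32(0.50866693), np.float32(0.09819867)) 0.016211808695142466 0.06555286662798772
side flap 732 0.5378322057233244 [0.00307861 0.09718451] fixed 0.5431387622892596
   stripe 32 0.08993783242102205 (np.float32(0.5317421), np.float32(0.09997966)) 0.03320846395260375 0.1255313049968759
   arm 101 0.11497341441146912 (np.float32(0.5394832), np.float32(0.09290176)) 0.015788218004309972 0.1345667044513119
wrist flap 35791 0.5382873341614693 [0.00342025 0.09749599] fixed 0.5466139973640626
scene red 19 (np.float32(0.5083436), np.float32(0.098296046)) flap 1088 (np.float32(0.52991635), np.float32(0.09962307))
side red 90 (np.float32(0.5441003), np.float32(0.09256537)) flap 1218 (np.float32(0.5337076), np.float32(0.09751719))
handle angle 0.5595492313108362 radius 0.15554625688536686
handle angle 0.5650230010314228 radius 0.15334058303151854
[ 3.40624984 -3.03786991 -8.6763848 ] 60.00923752784729 0.008330380668550628 0.5557250475126025
```

View pics/side5.png

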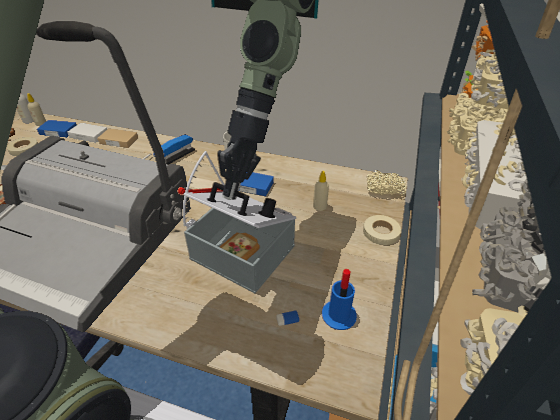

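The flap measures 0.538 rad and the arm about 0.537. The side view shows the flap held in line with the red arm and the pen in its cup at (344,290), so I'm handing in.

```bash
python3 -c "
from bench import robot
print(robot.finish_job())"
```

```text
the job is handed in; nothing more can be done
None
```

I handed the job in at about 13 s: the pen stands in the blue cup, and the gripper is still holding the flap by its handle at about 0.538 rad, level with the red setting arm at about 0.537 rad; no verdict came back.

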